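# Turn the tile turret home and hang a test tile on its empty sprung hook

## Task

The hanging turret has one empty hook. First push the turret round by its upright wooden peg (push it, do not grip it), counter-clockwise seen from above, gently until it is fully home against its stop; then take the test tile with the eye out of the drying rack, hang it by its eye on the empty hook and press it down until it snaps under the spring catch and sits at the bottom of the hook, and let go. Never push on the turret or the tile with more than 25 N, and leave everything else where it is, with the turret still home.

Things in the scene. Friction and masses are not known exactly. Their poses are not given: they have to be found in the camera images.
- stand: Fixed round steel foot of the turret, 190 mm across; origin on the table, on the turret's vertical axis, z up. Its -x axis points to the loading side, where the empty hook faces when the turret is home.
- disc_top (a point): On the axis, centre of the top face of the turret's aluminium disc (176 mm diameter), 172 mm above the table; a hub cap 36 mm across stands on it to 190 mm. Five hook arms 72 degrees apart reach 165 mm from the axis. Four hooks already carry tiles like the loose one (fixed on, tops 226 mm above the table); one is empty.
- turret (a joint): Turning angle of the turret in rad, growing counter-clockwise from above. 0 is home, against a hard rubber-faced stop; it starts between -1.8 and -0.8. Stiff: drags with 0.25 Nm everywhere (about 3.5 N at the peg) and stays where it is left. 25 N at the peg squeezes the stop by less than 1 mm.
- peg_top (a point): Centre of the top end of the turret's upright wooden turning peg: 14 mm diameter, standing from 172 to 232 mm above the table, 75 mm from the axis, 36 degrees counter-clockwise of the empty hook. Push it slowly sideways with the shut fingertips, from its clockwise side, along a circle about the stand's axis.
- hook_seat (a point): Where the centre of the tile's eye bar lies when fully home on the empty hook: 147 mm from the axis, 176 mm above the table. -x points outward along the arm, z up, and both turn with the hook. The arm under it is 10 mm wide, 8 mm high, top 6 mm below this point. The arm is sprung: it gives down about 1.7 mm per N, at most 30 mm, taking this point with it, and comes back on letting go.
- hook_tip (a point): Top end of the empty hook's upturned tip, an 8 mm round bar, 24 mm above hook_seat and 14 mm outward of it. The tip's inner face is 6 mm outward of hook_seat; its top 8 mm lean outward. On the other side of the seat stands a block 14 mm wide, its face 10 mm inward of hook_seat, its top 16 mm above it.
- catch_ball (a point): Centre of the sprung brass ball, 10 mm diameter, in that block: 8 mm above hook_seat, 8.5 mm inward, so it reaches to 3.5 mm inward of hook_seat. The bar must be pushed down past it (roughly 8 to 12 N, far more than the weight of the tile; the arm sinks meanwhile); it then springs out over the bar.
- tile_center (a point): Centre (half-way up) of the loose test tile with the eye, the only tile in the rack that has an eye: unglazed white, 150 mm high, 60 mm wide along its y axis, 7 mm thick along x, z up, about 160 g. From the bottom: a plate 45 mm high; the eye, a window 34 mm wide and 50 mm high, between two 13 mm legs; the eye bar; and a grip tab 30 mm wide and 7 mm thick to the top. Same from both faces.
- tile_bar (a point): Middle of the tile's eye bar, the round bar of 12 mm diameter along the tile's y axis that forms the top of the eye, 101 mm above the tile's bottom; the legs beside it end 3 mm above its centre.
- tile_tab (a point): Grasp point on the tab of the tile, 131 mm above its bottom, 19 mm below its top, 30 mm above the bar's centre; the tab is gripped across its 30 mm width (the tile's y axis).
- rack: Wooden drying rack, fixed, 190 by 90 mm; origin at the centre of its underside. Three slots across it, 60 mm apart along its x axis, 10 mm wide, floor 10 mm and rails 32 mm above the table; the tiles stand in them with their width along the rack's y axis, in any order.
- plain_tile: Bystander: plain tile 60 x 7 x 110 mm without an eye, standing in the rack; origin at its underside.
- arch_tile: Bystander: terracotta tile with round top, 60 x 7 x 105 mm, without an eye, standing in the rack; origin at its underside.
- mug_a: Bystander: white mug, 82 mm across, 95 mm high; origin at its underside.
- mug_b: Bystander: white mug, 82 mm across, 95 mm high; origin at its underside.
- bowl: Bystander: white bowl, 130 mm across, 60 mm high; origin at its underside.
- glaze_jar: Bystander: jar, 72 mm across, 100 mm high; origin at its underside.
- brush: Bystander: brush lying on the table.

How it is judged:
By the outcome, as a careful person would: the job done as asked, in the order asked, and still so for the second after the job is handed in, with the robot touching nothing.
It also fails if it takes over 72 s, if anything falls off the work surface, if the arm or the gripper's body presses on something with over 40 N, if the wrist force passes 120 N, or if a joint passes its speed limit or range.

## Robot

A 7-joint arm with a two-finger parallel gripper is mounted at the origin on the work surface. World frame = base frame: x ahead of the robot, y to its left, z up, the work surface at z = 0. Lengths are in m, angles in rad, forces in N, time in s.
With the tool pointing down it reaches from about 0.425 to 0.8 m from the base axis. Payload 8.3 kg.
Tool frame: the origin (TCP) lies midway between the tips of the shut fingers; the grasp point (between the pads) lies 19 mm behind it; z points along the fingers, y is the line along which they close (so a half turn about z gives the same grasp; the last joint's range is limited). The gripper opens to 85 mm and grips with 20 to 120 N. Pads are 22 mm wide; open, the fingers measure 114 mm over their backs; the gripper's body (76 mm by 85 mm) begins 54 mm behind the grasp point. The pads swing forward as they close: fully open they stand 13 mm farther back than shut.
Start: joints at [1.068, 0.383, 0.016, 1.37, -0.006, 1.388, -0.046], TCP at [0.266, -0.565, 0.231] pointing down, gripper open.
Joint ranges: [-2.95, 2.95], [-0.25, 2.06], [-1.52, 1.56], [0.18, 2.33], [-1.44, 4.58], [0.02, 2.06], [-3.01, 3.01]. Speed limits (rad/s): [2.39, 2.39, 3.01, 3.01, 3.14, 3.14, 3.14].

## Interface

Orientations are given as a rotation vector (axis times angle).
In Python, from rig import manip, snapshot gives the robot as it stands. The module is installed in compiled form; this text tells all that it offers.
- The arm moves only by the shell command python3 -m inch 'ROWS'. ROWS is JSON, a list of rows, each an object with "translation": the shift along the tool's x, y, z scaled (see below), a list of three; "roll": the turn about the tool's z scaled (see below); "jaw": the closure, from -1 (fully open) to 1 (shut). In form: [{"translation": [dx, dy, dz], "roll": roll, "jaw": jaw}, ...]. A call has 1 to 10 rows; each row shifts and turns the commanded pose from where the row before left it, along the tool's axes as they then stand; what a row does not reach is not made up. The controller multiplies each number of a shift by 150 mm and each number of a turn by 60 degrees. A row lasts 1/8 s, in which the tool goes at most 62.5 mm and 10.7 degrees, less where a joint would pass 70% of its speed; a pose out of reach is approached as far as the arm can. A call with a number of a shift or a turn outside -1 to 1 is refused whole. A call with a gripper value outside its range is refused whole. The fingers move at their own pace and stop on an object; the grip force is fixed at half the most. Time passes only in rows, so rows that do not move let the fingers close. It gives the time, the measured TCP pose, the force, the opening and the grip force at its end, in the units of the state.
- manip.get_state(): the state, without advancing time (a new reading comes with each control period).
- snapshot(name): name is "scene" or "top"; returns a dict with "color" (480x640x3 uint8, blue, green, red), "range_z" (480x640 float32, m along the optical axis (not along the pixel's ray), 0 where there is no reading), "vfov" (degrees; the focal length in pixels is half the picture's height over the tangent of half this angle, whatever the lens; pixels are square), "cx", "cy" (the principal point, pixels), "k1" (the pictures are not rectified: a ray, as slopes to the right and down, at radius r is drawn at 1 + k1 r^2 times it, then the intrinsics apply), "xyz" and "orientation" of the camera in the world. Camera axes: x right, y down, z forward; pixel columns grow to the right and rows downward; lengths in m; the calibration is good to about 2 mm. A picture is of the moment at which its call begins.
- manip.sign_off(): hands the job in; it is judged then, once.
The state is a dict: "clock": time; "joints": joint angles; "joint_vel": joint speeds; "effort": joint torques, N m; "tcp_pos": TCP position; "tool_rot": TCP orientation; "force": force on the tool from outside, world axes, zero at the start; "wrist_torque": the same for the moment, N m; "opening": opening from 0.0 (shut) to 1.0 (fully open); "grip_force": force on a finger pad.
Only numpy, scipy, OpenCV 4.12 (cv2) and the standard library are available. Lean on these libraries where they do the work, as an engineer would, in place of code of your own. Each camera call takes 0.05 s, during which the arm holds its last target. There are 200 camera calls.

## Working session

There is one attempt and no reset: what is moved stays moved. The work goes in short steps, Python scripts to look and compute and a shell command to move; the robot and the scene stay as the last step left them, time stands still between calls to the robot, and variables do not carry over. Pictures are saved under pics/ and viewed, at most 12 in all, crops included, and the job is handed in when it is done.

```bash
mkdir -p pics; cat > h.py <<'E'
import numpy as np, cv2
from scipy.spatial.transform import Rotation as R
from rig import manip, snapshot
def cam(s):
    f=240/np.tan(np.radians(s['vfov'])/2)
    o=np.array(s['orientation']); 
    M=o if o.shape==(3,3) else R.from_rotvec(o).as_matrix()
    return f,M,np.array(s['xyz'])
def rays(s,uv):
    f,M,c=cam(s); uv=np.atleast_2d(np.array(uv,float))
    d=(uv-[s['cx'],s['cy']])/f; p=d.copy()
    for _ in range(30): p=d/(1+s['k1']*(p**2).sum(1,keepdims=True))
    return np.c_[p,np.ones(len(p))]
def onplane(s,uv,z):
    f,M,c=cam(s); r=rays(s,uv)@M.T
    return c+r*((z-c[2])/r[:,2])[:,None]
def cloud(s):
    v,u=np.mgrid[0:480,0:640]
    r=rays(s,np.c_[u.ravel(),v.ravel()]); f,M,c=cam(s)
    z=s['range_z'].ravel()
    P=(r*z[:,None])@M.T+c; P[z==0]=np.nan
    return P.reshape(480,640,3)
def st():
    s=manip.get_state(); print({k:np.round(s[k],4).tolist() for k in('clock','tcp_pos','tool_rot','force','opening','grip_force','joints')})
    print(R.from_rotvec(s['tool_rot']).as_matrix().round(3).tolist())
E
python3 - <<'E'
from h import *
for n in('scene','top'):
    s=snapshot(n); cv2.imwrite(f'pics/{n}0.png',s['color']); np.save(f'{n}0.npy',s,allow_pickle=True)
    print(n,s['xyz'],s['orientation'],s['vfov'],s['k1'],s['cx'],s['cy'])
st()
E
```

```text
scene [ 1.04899314 -0.87473112  1.07718933] [-2.2202356  -0.57457938  0.2653785 ] 46.331291436503925 -0.0002927841217218717 311.350510473846 235.91755060891387
top [0.25238552 0.07259454 1.49692165] [-2.13686334  2.09482673 -0.18691337] 44.298123927893016 0.05212639181156757 330.40321965776616 242.31084806940999
{'clock': 0.1, 'tcp_pos': [0.2659, -0.5651, 0.2303], 'tool_rot': [-3.0642, -0.6849, 0.0006], 'force': [-0.223, 0.9745, -0.3626], 'opening': 0.9967, 'grip_force': 0.0, 'joints': [1.0681, 0.3842, 0.0164, 1.3711, -0.0063, 1.3882, -0.0465]}
[[0.905, 0.426, -0.001], [0.426, -0.905, 0.002], [-0.0, -0.002, -1.0]]
```

View pics/scene0.png

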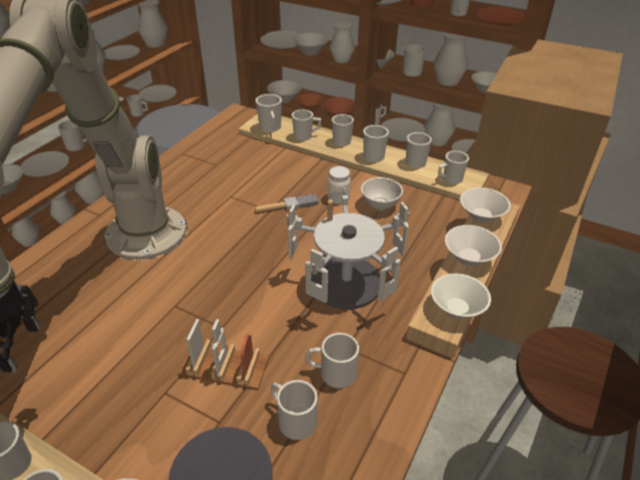

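View pics/top0.png

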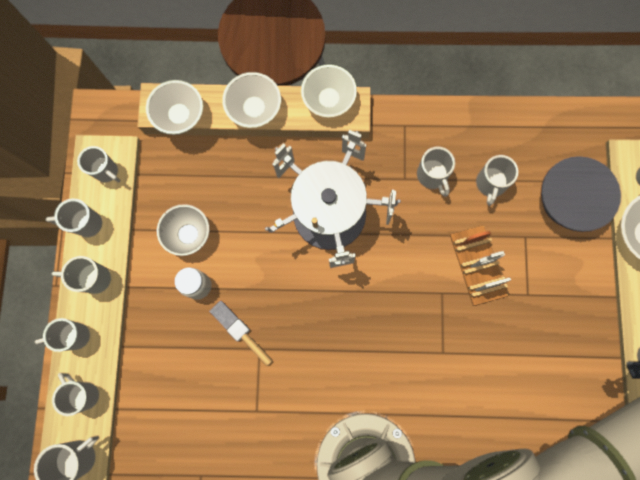

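Scene: rack at (225,350) with the eye tile in the middle slot (218,345), the turret at (348,240). Top: disc centre near (328,197), empty hook near (275,227), peg near (315,222), and rack with the eye tile near (485,262).

```bash
python3 - <<'E'
from h import *
S={n:np.load(f'{n}0.npy',allow_pickle=True).item() for n in('scene','top')}
t=S['top']; P=cloud(t); c=t['color'].astype(int)
# disc: points at z~.172 near
m=np.zeros((480,640),bool); m[150:250,280:380]=1
d=m&(abs(P[...,2]-.172)<.006)&(c.min(2)>110)
cs,_=cv2.findContours(d.astype(np.uint8),cv2.RETR_EXTERNAL,cv2.CHAIN_APPROX_NONE)
k=max(cs,key=cv2.contourArea); q=cv2.convexHull(k)[:,0]
W=onplane(t,q,.172)[:,:2]; print('disc minEnclosing',cv2.minEnclosingCircle(W.astype(np.float32)),'median z',np.median(P[...,2][d]))
# hub
hm=m&(P[...,2]>.18)&(c.max(2)<90); v,u=np.nonzero(hm); print('hub',len(u),onplane(t,[[u.mean(),v.mean()]],.19))
# peg
hsv=cv2.cvtColor(t['color'],cv2.COLOR_BGR2HSV)
w=(hsv[...,1]>90)&(P[...,2]>.19)&m; v,u=np.nonzero(w); print('peg',len(u),u.mean(),v.mean(),np.nanmedian(P[w],0),onplane(t,[[u.mean(),v.mean()]],.225))
# hooks: points above .19 ring
for n in('top','scene'):
    Q=cloud(S[n]); 
    # rack tiles
    pos=onplane(t,[[483,265]],0.1)[0]
    r=np.hypot(Q[...,0]-pos[0],Q[...,1]-pos[1])
    for lo,hi in((.122,.17),(.04,.118)):
        g=(r<.14)&(Q[...,2]>lo)&(Q[...,2]<hi); x=Q[g]
        print(n,lo,len(x),x.mean(0) if len(x) else '', x[:,2].max() if len(x) else '')
        if len(x) and lo>.1: 
            e,V=np.linalg.eigh(np.cov(x[:,:2].T)); print(V[:,1],np.sqrt(e), (x.max(0)),x.min(0))
a=cv2.resize(t['color'][145:305,255:525],None,fx=2.9,fy=2.9,interpolation=cv2.INTER_CUBIC); cv2.imwrite('pics/c1.png',a)
b=S['scene']['color'][190:400,170:420]; cv2.imwrite('pics/c2.png',cv2.resize(b,None,fx=2.8,fy=2.8,interpolation=cv2.INTER_CUBIC))
E
```

```text
disc minEnclosing ((0.6164896488189697, 0.10153266042470932), 0.12180569022893906) median z 0.17209770636390576
hub 14 [[0.60418551 0.10202442 0.19      ]]
peg 32 314.40625 221.71875 [0.54095401 0.12872918 0.23129506] [[0.54188733 0.12857764 0.225     ]]
top 0.122 92 [ 0.47671025 -0.2873327   0.14514213] 0.1662288249848518
[-0.97289629 -0.23124189] [0.01190914 0.02310493] [ 0.49581261 -0.26723132  0.16622882] [ 0.41930993 -0.32419175  0.12202366]
top 0.04 357 [ 0.49799219 -0.27254693  0.08770941] 0.11796226413153454
scene 0.122 153 [ 0.48441996 -0.29261858  0.1431818 ] 0.16475663442092459
[-0.99877422 -0.04949806] [0.0103966  0.02049775] [ 0.49768952 -0.27075272  0.16475663] [ 0.42116253 -0.32552938  0.12208178]
scene 0.04 986 [ 0.48831454 -0.2892638   0.08056251] 0.11797348125808116
```

View pics/c1.png

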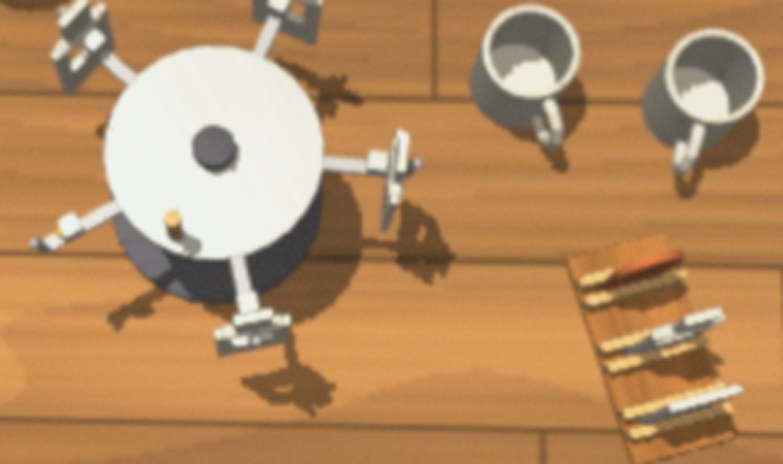

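View pics/c2.png

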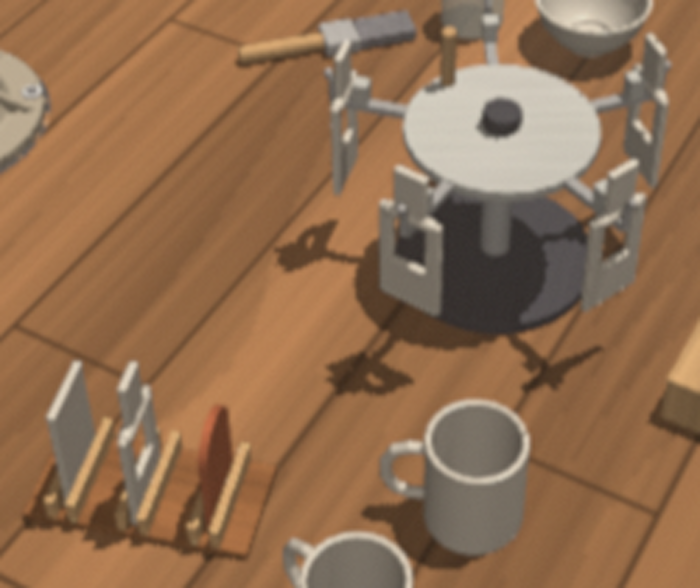

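```bash
python3 - <<'E'
from h import *
S={n:np.load(f'{n}0.npy',allow_pickle=True).item() for n in('scene','top')}
t=S['top']; c=t['color']; hsv=cv2.cvtColor(c,cv2.COLOR_BGR2HSV)
# disc: low-saturation bright, opened to remove arms
m=((hsv[...,1]<40)&(hsv[...,2]>120)).astype(np.uint8); m[:150]=0;m[250:]=0;m[:,:282]=0;m[:,375:]=0
m=cv2.morphologyEx(m,cv2.MORPH_CLOSE,np.ones((15,15))); m=cv2.morphologyEx(m,cv2.MORPH_OPEN,cv2.getStructuringElement(2,(25,25)))
k=max(cv2.findContours(m,0,1)[0],key=cv2.contourArea)[:,0]
W=onplane(t,k,.172); from scipy.optimize import least_squares
r=least_squares(lambda p:np.hypot(W[:,0]-p[0],W[:,1]-p[1])-p[2],[.6,.1,.088],loss='soft_l1',f_scale=.001).x; print('disc',r)
hm=(hsv[...,2]<100); hm[:185]=0;hm[210:]=0;hm[:,:318]=0;hm[:,340:]=0
v,u=np.nonzero(hm); print('hubtop',len(u),u.mean(),v.mean(),onplane(t,[[u.mean(),v.mean()]],.188))
A=r[:2]
for n,uvs in(('top',{'peg':(255+173.5/2.9,145+213/2.9,.232),'tip':(255+37/2.9,145+244/2.9,.2),'ball':(255+61/2.9,145+232/2.9,.184)}),('scene',{'peg':(170+450/2.8,190+31/2.8,.232),'tip':(170+491/2.8,190+17/2.8,.2),'hub':(170+502/2.8,190+112/2.8,.19)})):
  for kx,(a,b,z) in uvs.items():
    p=onplane(S[n],[[a,b]],z)[0,:2]; d=p-A; print(n,kx,p.round(4),np.hypot(*d).round(4),np.degrees(np.arctan2(d[1],d[0])).round(1))
# tile
for n in S:
    Q=cloud(S[n]); g=(abs(Q[...,0]-.48)<.03)&(abs(Q[...,1]+.29)<.05)&(Q[...,2]>.13)&(Q[...,2]<.163)
    x=Q[g]; print(n,len(x)); print(x[::max(1,len(x)//14)].round(3).tolist()); print(np.median(x,0))
# rack: corners by px (c1) on z ~.01-.03
for q,z in(((570,260),.01),((640,463),.01),((735,434),.01),((668,236),.02)):
    print(onplane(t,[[255+q[0]/2.9,145+q[1]/2.9]],z).round(4))
# tab top endpoints in top view at z=.16
tt=[(655,338),(722,313)]
print('tabtop',onplane(t,[[255+a/2.9,145+b/2.9] for a,b in tt],.16).round(4))
a=cv2.resize(c[225:310,445:525],None,fx=7,fy=7,interpolation=cv2.INTER_CUBIC); cv2.imwrite('pics/c3.png',a)
E
```

```text
disc [0.6123576  0.1021022  0.08815948]
hubtop 28 330.7857142857143 200.64285714285714 [[0.60047593 0.09395442 0.188     ]]
top peg [0.5477 0.1275] 0.0695 158.5
top tip [0.5285 0.2342] 0.1565 122.4
top ball [0.5419 0.2177] 0.1354 121.3
scene peg [0.547  0.1278] 0.0703 158.6
scene tip [0.5515 0.2036] 0.1184 121.0
scene hub [0.6166 0.0951] 0.0082 -59.0
scene 110
[[0.482, -0.277, 0.159], [0.487, -0.282, 0.161], [0.489, -0.276, 0.153], [0.489, -0.292, 0.162], [0.492, -0.294, 0.163], [0.494, -0.296, 0.163], [0.491, -0.296, 0.158], [0.491, -0.302, 0.161], [0.491, -0.278, 0.136], [0.491, -0.285, 0.14], [0.493, -0.288, 0.14], [0.494, -0.292, 0.142], [0.495, -0.293, 0.141], [0.493, -0.289, 0.132], [0.493, -0.302, 0.139], [0.496, -0.3, 0.136]]
[ 0.49175319 -0.29327321  0.15155278]
top 60
[[0.496, -0.299, 0.16], [0.493, -0.296, 0.162], [0.49, -0.287, 0.163], [0.492, -0.3, 0.157], [0.49, -0.285, 0.154], [0.489, -0.292, 0.16], [0.487, -0.272, 0.151], [0.486, -0.281, 0.16], [0.488, -0.294, 0.153], [0.485, -0.272, 0.15], [0.484, -0.279, 0.157], [0.488, -0.296, 0.138], [0.483, -0.273, 0.147], [0.483, -0.281, 0.15], [0.483, -0.276, 0.136]]
[ 0.48753573 -0.28601442  0.15625828]
[[ 0.5632 -0.2145  0.01  ]]
[[ 0.3855 -0.2711  0.01  ]]
[[ 0.4123 -0.353   0.01  ]]
[[ 0.5842 -0.2984  0.02  ]]
tabtop [[ 0.4704 -0.2507  0.16  ]
 [ 0.4914 -0.3035  0.16  ]]
```

View pics/c3.png

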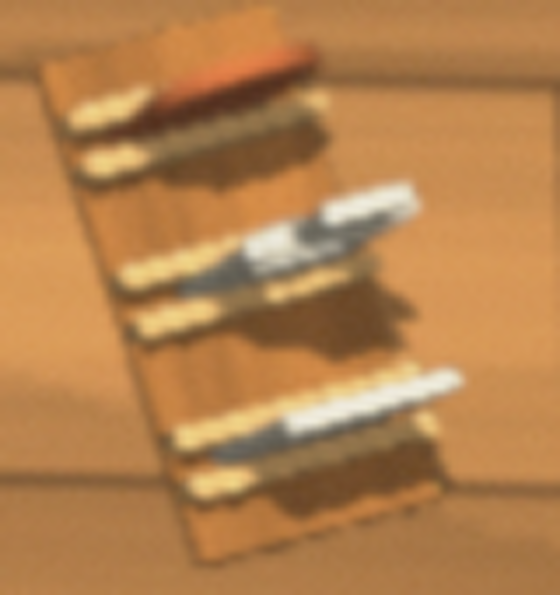

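Peg sits near (0.547,0.128) at about 158° round the axis (0.613,0.101), with the empty hook near 121.5°. Crop c3 shows the eye tile's tab top at about (370,203), in the middle slot. I'll raise the arm and approach the peg first.

```bash
cat >> h.py <<'E'
def d(x,y,z,yaw=None):
    "remaining move in current tool axes and row units; yaw deg of tool x"
    s=manip.get_state(); M=R.from_rotvec(s['tool_rot']).as_matrix()
    t=M.T@(np.array([x,y,z])-s['tcp_pos'])/.15
    y0=np.degrees(np.arctan2(M[1,0],M[0,0])); out=[t.round(3).tolist()]
    if yaw is not None: out.append(round(float(-((yaw-y0+180)%360-180)/60),3))
    print('t',s['clock'],'tcp',np.round(s['tcp_pos'],4),'yaw',round(float(y0),1),'F',np.round(s['force'],2),'op',round(float(s['opening']),3),'MOVE',*out)
E
python3 -m inch '[{"translation":[0,0,-0.3],"roll":0,"jaw":1},{"translation":[0,0,-0.3],"roll":0,"jaw":1},{"translation":[0.24,-0.22,0],"roll":0.1,"jaw":1},{"translation":[0.24,-0.22,0],"roll":0,"jaw":1},{"translation":[0.24,-0.22,0],"roll":0,"jaw":1},{"translation":[0.24,-0.22,0],"roll":0,"jaw":1},{"translation":[0.24,-0.22,0],"roll":0,"jaw":1},{"translation":[0.24,-0.22,0],"roll":0,"jaw":1},{"translation":[0.24,-0.22,0],"roll":0,"jaw":1},{"translation":[0.24,-0.22,0],"roll":0,"jaw":1}]'
python3 -c "
from h import *
d(.5668,.1601,.32,-32)"
```

```text
clock: 1.35
tcp_pos: [0.447, -0.2177, 0.321]
tool_rot: [-3.097, -0.524, 0.001]
force: [-0.2, -0.4, -0.6]
opening: 0.001
grip_force: 0.0
t 1.35 tcp [ 0.447  -0.2177  0.321 ] yaw 19.2 F [-0.17 -0.37 -0.61] op 0.001 MOVE [1.582, -2.116, 0.007] 0.853
```

```bash

python3 -m inch '[{"translation":[0.2,-0.26,0],"roll":0,"jaw":1},{"translation":[0.2,-0.26,0],"roll":0,"jaw":1},{"translation":[0.2,-0.27,0],"roll":0,"jaw":1},{"translation":[0.2,-0.27,0],"roll":0,"jaw":1},{"translation":[0.2,-0.27,0],"roll":0,"jaw":1},{"translation":[0.2,-0.26,0],"roll":0,"jaw":1},{"translation":[0.2,-0.26,0],"roll":0,"jaw":1},{"translation":[0.19,-0.26,0],"roll":0,"jaw":1},{"translation":[0,0,0],"roll":0.17,"jaw":1},{"translation":[0,0,0],"roll":0.17,"jaw":1}]' >/dev/null
python3 -m inch '[{"translation":[0,0,0],"roll":0.17,"jaw":1},{"translation":[0,0,0],"roll":0.17,"jaw":1},{"translation":[0,0,0],"roll":0.17,"jaw":1},{"translation":[0,0,0],"roll":0,"jaw":1}]' >/dev/null
python3 - <<'E'
from h import *
d(.5668,.1601,.197,-30)
s=snapshot('top'); P=cloud(s); cv2.imwrite('pics/t1.png',cv2.resize(s['color'][140:300,230:430],None,fx=3.5,fy=3.5,interpolation=cv2.INTER_CUBIC))
E
```

```text
t 3.1 tcp [0.5677 0.158  0.3209] yaw -31.7 F [ 0.84 -0.04 -0.11] op -0.001 MOVE [-0.012, -0.01, 0.826] -0.029
```

```bash

python3 -m inch '[{"translation":[0,0,0.3],"roll":0,"jaw":1},{"translation":[0,0,0.3],"roll":0,"jaw":1},{"translation":[0,0,0.15],"roll":0,"jaw":1},{"translation":[0,0,0.08],"roll":0,"jaw":1},{"translation":[0,0,0],"roll":0,"jaw":1}]' >/dev/null
python3 - <<'E'
from h import *
C=np.array([.613,.101]);th=np.radians(157.5);p=C+.075*np.array([np.cos(th),np.sin(th)])
q=p-.026*np.array([-np.sin(th),np.cos(th)]); print(p,q); d(*q,.197,-22.5)
E
```

```text
[0.54370904 0.12970126] [0.5536588  0.15372213]
t 3.775 tcp [0.5676 0.158  0.1965] yaw -31.7 F [ 0.56 -0.58 -0.63] op -0.001 MOVE [-0.064, 0.073, -0.003] -0.153
```

View pics/t1.png

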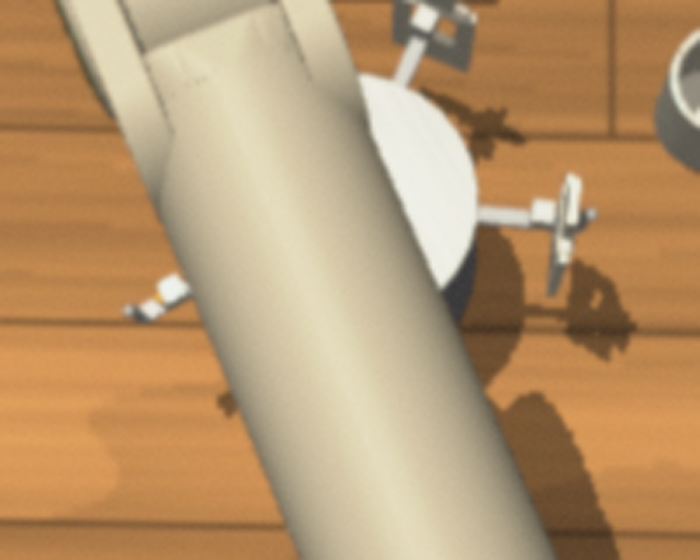

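The picture shows the arm hiding the peg; the empty hook at (150,300) has not moved. Now I'll move to the peg's clockwise side.

```bash

python3 -m inch '[{"translation":[-0.064,0.073,0],"roll":0,"jaw":1},{"translation":[0,0,0],"roll":-0.153,"jaw":1},{"translation":[0,0.01,0],"roll":0,"jaw":1},{"translation":[0,0.01,0],"roll":0,"jaw":1},{"translation":[0,0.01,0],"roll":0,"jaw":1},{"translation":[0,0.01,0],"roll":0,"jaw":1}]'
python3 -m inch '[{"translation":[0,0.01,0],"roll":0,"jaw":1},{"translation":[0,0.01,0],"roll":0,"jaw":1},{"translation":[0,0.01,0],"roll":0,"jaw":1}]'
```

```text
clock: 4.53
tcp_pos: [0.5517, 0.1483, 0.1969]
tool_rot: [-3.08, 0.617, -0.0]
force: [1.6, 2.9, -0.8]
opening: -0.002
grip_force: 2.0
clock: 4.9
tcp_pos: [0.5497, 0.1445, 0.1969]
tool_rot: [-3.08, 0.615, 0.0]
force: [1.5, 3.4, 0.2]
opening: 0.003
grip_force: 1.7
```

```bash

python3 -m inch '[{"translation":[-0.007,0.0264,0],"roll":-0.05,"jaw":1},{"translation":[-0.007,0.0264,0],"roll":-0.05,"jaw":1},{"translation":[-0.007,0.0264,0],"roll":-0.05,"jaw":1},{"translation":[-0.007,0.0264,0],"roll":-0.05,"jaw":1},{"translation":[-0.007,0.0264,0],"roll":-0.05,"jaw":1},{"translation":[-0.007,0.0264,0],"roll":-0.05,"jaw":1},{"translation":[-0.007,0.0264,0],"roll":-0.05,"jaw":1},{"translation":[-0.007,0.0264,0],"roll":-0.05,"jaw":1},{"translation":[-0.007,0.0264,0],"roll":-0.05,"jaw":1},{"translation":[-0.007,0.0264,0],"roll":-0.05,"jaw":1}]'
python3 - <<'E'
from h import *
d(0.613-.075,.101,.197,0)
s=manip.get_state();p=s['tcp_pos'][:2]-np.array([.613,.101]);print(np.hypot(*p),np.degrees(np.arctan2(p[1],p[0])))
E
```

```text
clock: 6.15
tcp_pos: [0.5335, 0.1074, 0.1971]
tool_rot: [-3.134, -0.206, -0.001]
force: [1.5, 3.8, 0.4]
opening: 0.001
grip_force: 1.7
t 6.15 tcp [0.5335 0.1074 0.1971] yaw 7.5 F [1.49 3.8  0.39] op 0.001 MOVE [0.024, 0.046, 0.001] 0.125
0.07975060757414756 175.37137040061614
```

```bash
cat > g.py <<'E'
import sys
from h import *
s=manip.get_state(); f=np.hypot(*s['force'][:2]); p=s['tcp_pos'][:2]-np.array([.613,.101])
print(round(f,2),np.round(s['tcp_pos'],4),round(np.degrees(np.arctan2(p[1],p[0])),2),flush=True)
sys.exit(int(f>7))
E
python3 -m inch '[{"translation":[-0.007,0.0264,0],"roll":-0.05,"jaw":1},{"translation":[-0.007,0.0264,0],"roll":-0.05,"jaw":1},{"translation":[-0.0023,0.0088,0],"roll":-0.0167,"jaw":1}]' >/dev/null && python3 g.py && \
python3 -m inch '[{"translation":[-0.0023,0.0088,0],"roll":-0.0167,"jaw":1},{"translation":[-0.0023,0.0088,0],"roll":-0.0167,"jaw":1}]' >/dev/null && python3 g.py && \
python3 -m inch '[{"translation":[-0.0023,0.0088,0],"roll":-0.0167,"jaw":1},{"translation":[-0.0023,0.0088,0],"roll":-0.0167,"jaw":1}]' >/dev/null && python3 g.py && \
python3 -m inch '[{"translation":[-0.0023,0.0088,0],"roll":-0.0167,"jaw":1},{"translation":[-0.0023,0.0088,0],"roll":-0.0167,"jaw":1}]' >/dev/null && python3 g.py && \
python3 -m inch '[{"translation":[-0.0023,0.0088,0],"roll":-0.0167,"jaw":1},{"translation":[-0.0023,0.0088,0],"roll":-0.0167,"jaw":1}]' >/dev/null && python3 g.py && \
python3 -m inch '[{"translation":[-0.0023,0.0088,0],"roll":-0.0167,"jaw":1},{"translation":[-0.0023,0.0088,0],"roll":-0.0167,"jaw":1}]' >/dev/null && python3 g.py && \
python3 -m inch '[{"translation":[-0.0023,0.0088,0],"roll":-0.0167,"jaw":1},{"translation":[-0.0023,0.0088,0],"roll":-0.0167,"jaw":1}]' >/dev/null && python3 g.py && \
python3 -m inch '[{"translation":[-0.0023,0.0088,0],"roll":-0.0167,"jaw":1},{"translation":[-0.0023,0.0088,0],"roll":-0.0167,"jaw":1}]' >/dev/null && python3 g.py
```

```text
3.61 [0.5326 0.0976 0.197 ] -177.6
3.75 [0.5325 0.0952 0.197 ] -175.85
4.09 [0.5326 0.0922 0.1969] -173.74
3.21 [0.5328 0.0893 0.1968] -171.72
4.54 [0.5331 0.0866 0.1968] -169.82
5.14 [0.5334 0.0839 0.1968] -167.89
4.36 [0.534  0.0812 0.1968] -165.95
4.64 [0.5345 0.0786 0.1968] -164.07
```

```bash

python3 -m inch '[{"translation":[-0.0023,0.0088,0],"roll":-0.0167,"jaw":1},{"translation":[-0.0023,0.0088,0],"roll":-0.0167,"jaw":1}]' >/dev/null && python3 g.py && \
python3 -m inch '[{"translation":[-0.0023,0.0088,0],"roll":-0.0167,"jaw":1},{"translation":[-0.0023,0.0088,0],"roll":-0.0167,"jaw":1}]' >/dev/null && python3 g.py && \
python3 -m inch '[{"translation":[-0.0023,0.0088,0],"roll":-0.0167,"jaw":1},{"translation":[-0.0023,0.0088,0],"roll":-0.0167,"jaw":1}]' >/dev/null && python3 g.py && \
python3 -m inch '[{"translation":[-0.0023,0.0088,0],"roll":-0.0167,"jaw":1},{"translation":[-0.0023,0.0088,0],"roll":-0.0167,"jaw":1}]' >/dev/null && python3 g.py && \
python3 -m inch '[{"translation":[-0.0023,0.0088,0],"roll":-0.0167,"jaw":1},{"translation":[-0.0023,0.0088,0],"roll":-0.0167,"jaw":1}]' >/dev/null && python3 g.py && \
python3 -m inch '[{"translation":[-0.0023,0.0088,0],"roll":-0.0167,"jaw":1},{"translation":[-0.0023,0.0088,0],"roll":-0.0167,"jaw":1}]' >/dev/null && python3 g.py && \
python3 -m inch '[{"translation":[-0.0023,0.0088,0],"roll":-0.0167,"jaw":1},{"translation":[-0.0023,0.0088,0],"roll":-0.0167,"jaw":1}]' >/dev/null && python3 g.py && \
python3 -m inch '[{"translation":[-0.0023,0.0088,0],"roll":-0.0167,"jaw":1},{"translation":[-0.0023,0.0088,0],"roll":-0.0167,"jaw":1}]' >/dev/null && python3 g.py; python3 -c "
from h import *
st()"
```

```text
3.74 [0.5352 0.0759 0.1968] -162.13
4.35 [0.536  0.0733 0.1968] -160.25
3.65 [0.5368 0.0707 0.1968] -158.34
3.86 [0.5378 0.0681 0.1968] -156.4
4.39 [0.5388 0.0657 0.1968] -154.53
3.45 [0.5399 0.0632 0.1968] -152.62
2.83 [0.5411 0.0607 0.1968] -150.72
4.71 [0.5425 0.0583 0.1968] -148.8
{'clock': 10.275, 'tcp_pos': [0.5425, 0.0583, 0.1968], 'tool_rot': [-2.9075, -1.1897, 0.0001], 'force': [-0.9454, 4.6108, -1.3471], 'opening': 0.0047, 'grip_force': 1.5861, 'joints': [0.2928, 0.2795, -0.5535, 1.6238, 0.1518, 1.2815, -1.0808]}
[[0.713, 0.701, -0.0], [0.701, -0.713, 0.0], [-0.0, -0.0, -1.0]]
```

```bash

python3 -m inch '[{"translation":[0.007,0.0088,0],"roll":-0.0167,"jaw":1},{"translation":[0.002,0.0088,0],"roll":-0.0167,"jaw":1}]' >/dev/null && python3 g.py && \
python3 -m inch '[{"translation":[-0.0023,0.0088,0],"roll":-0.0167,"jaw":1},{"translation":[-0.0023,0.0088,0],"roll":-0.0167,"jaw":1}]' >/dev/null && python3 g.py && \
python3 -m inch '[{"translation":[-0.0023,0.0088,0],"roll":-0.0167,"jaw":1},{"translation":[-0.0023,0.0088,0],"roll":-0.0167,"jaw":1}]' >/dev/null && python3 g.py && \
python3 -m inch '[{"translation":[-0.0023,0.0088,0],"roll":-0.0167,"jaw":1},{"translation":[-0.0023,0.0088,0],"roll":-0.0167,"jaw":1}]' >/dev/null && python3 g.py && \
python3 -m inch '[{"translation":[-0.0023,0.0088,0],"roll":-0.0167,"jaw":1},{"translation":[-0.0023,0.0088,0],"roll":-0.0167,"jaw":1}]' >/dev/null && python3 g.py && \
python3 -m inch '[{"translation":[-0.0023,0.0088,0],"roll":-0.0167,"jaw":1},{"translation":[-0.0023,0.0088,0],"roll":-0.0167,"jaw":1}]' >/dev/null && python3 g.py && \
python3 -m inch '[{"translation":[-0.0023,0.0088,0],"roll":-0.0167,"jaw":1},{"translation":[-0.0023,0.0088,0],"roll":-0.0167,"jaw":1}]' >/dev/null && python3 g.py && \
python3 -m inch '[{"translation":[-0.0023,0.0088,0],"roll":-0.0167,"jaw":1},{"translation":[-0.0023,0.0088,0],"roll":-0.0167,"jaw":1}]' >/dev/null && python3 g.py; python3 -c "
from h import *
st()"
```

```text
4.31 [0.5448 0.0566 0.1965] -146.94
12.29 [0.5456 0.0554 0.1965] -145.91
{'clock': 10.775, 'tcp_pos': [0.5456, 0.0554, 0.1965], 'tool_rot': [-2.8628, -1.2909, 0.0036], 'force': [-11.5843, 4.116, 2.5], 'opening': 0.0037, 'grip_force': 5.241, 'joints': [0.302, 0.2894, -0.5608, 1.6143, 0.1579, 1.2862, -1.0085]}
[[0.662, 0.749, -0.003], [0.749, -0.662, 0.0], [-0.002, -0.002, -1.0]]
```

Force jumped to 12 N and motion stalled, so it has met the stop. I'll give one small confirming nudge, then back off and look.

```bash

python3 -m inch '[{"translation":[-0.0005,0.004,0],"roll":0,"jaw":1},{"translation":[0,0,0],"roll":0,"jaw":1}]' && \
python3 -m inch '[{"translation":[0,-0.02,0],"roll":0,"jaw":1},{"translation":[0,-0.1,0],"roll":0,"jaw":1},{"translation":[0,-0.1,-0.1],"roll":0,"jaw":1},{"translation":[0,0,-0.4],"roll":0,"jaw":1},{"translation":[0,0,-0.4],"roll":0,"jaw":1}]' >/dev/null
python3 -c "
from h import *
C=np.array([.49,-.287]); d(*C,.32,17.7)"
```

```text
clock: 11.02
tcp_pos: [0.5456, 0.0554, 0.1965]
tool_rot: [-2.862, -1.291, 0.005]
force: [-10.4, 3.2, 2.5]
opening: 0.001
grip_force: 5.0
t 11.65 tcp [0.5213 0.0776 0.3347] yaw 48.5 F [ 0.87  0.48 -0.21] op -0.0 MOVE [-1.96, 1.453, 0.098] 0.514
```

```bash

python3 -m inch '[{"translation":[-0.245,0.182,0],"roll":0,"jaw":-1},{"translation":[-0.245,0.182,0],"roll":0,"jaw":-1},{"translation":[-0.245,0.182,0],"roll":0,"jaw":-1},{"translation":[-0.245,0.182,0],"roll":0,"jaw":-1},{"translation":[-0.245,0.182,0],"roll":0,"jaw":-1},{"translation":[-0.245,0.182,0],"roll":0,"jaw":-1},{"translation":[-0.245,0.182,0],"roll":0,"jaw":-1},{"translation":[-0.245,0.182,0],"roll":0,"jaw":-1},{"translation":[0,0,0],"roll":0.17,"jaw":-1},{"translation":[0,0,0],"roll":0.17,"jaw":-1}]' >/dev/null
python3 -m inch '[{"translation":[0,0,0],"roll":0.17,"jaw":-1},{"translation":[0,0,0],"roll":0,"jaw":-1}]' >/dev/null
python3 - <<'E'
from h import *
d(.49,-.287,.25,17.7)
for n in('scene','top'):
    s=snapshot(n); np.save(f'{n}1.npy',s,allow_pickle=True)
t=s
a=cv2.resize(t['color'][140:310,250:530],None,fx=2.8,fy=2.8,interpolation=cv2.INTER_CUBIC); cv2.imwrite('pics/c4.png',a)
E
```

```text
t 13.15 tcp [ 0.4912 -0.2874  0.3331] yaw 18.0 F [ 0.2  -0.39  0.64] op 1.003 MOVE [-0.007, -0.006, 0.554] 0.005
```

View pics/c4.png

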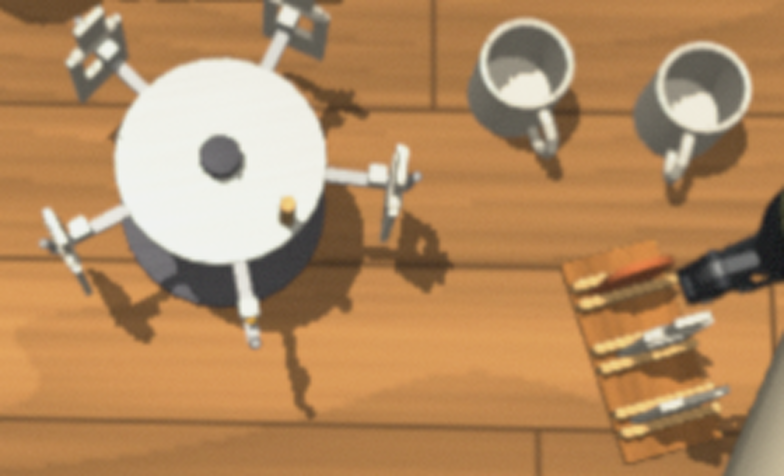

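Top crop: turret now has the empty hook facing the robot, tip at about (255,342), peg at (288,207), and the tile's tab at about (680,325). Next I'll measure the tab and hook in both views.

```bash
cat >> h.py <<'E'
def tri(sa,ua,sb,ub):
    A=[];b=[]
    for s,u in((sa,ua),(sb,ub)):
        f,M,c=cam(s); r=(rays(s,[u])@M.T)[0]; r/=np.linalg.norm(r); Q=np.eye(3)-np.outer(r,r); A.append(Q); b.append(Q@c)
    return np.linalg.lstsq(np.vstack(A),np.hstack(b),rcond=None)[0]
E
python3 - <<'E'
from h import *
S={n:np.load(f'{n}1.npy',allow_pickle=True).item() for n in('scene','top')}
T0=np.load('top0.npy',allow_pickle=True).item(); S0=np.load('scene0.npy',allow_pickle=True).item()
t=S['top']
u=lambda x,y:(445+x/7,225+y/7)
print('tabtop from c3',onplane(T0,[u(368,203),u(322,215),u(415,190)],.16).round(4))
for n,s in(('scene',S0),('top',T0)):
    Q=cloud(s); g=(abs(Q[...,0]-.49)<.03)&(abs(Q[...,1]+.287)<.04)&(abs(Q[...,2]-.16)<.005); print(n,g.sum(),Q[g].mean(0).round(4))
c4=lambda x,y:(250+x/2.8,140+y/2.8)
# disc centre again
c=t['color']; hsv=cv2.cvtColor(c,cv2.COLOR_BGR2HSV)
m=((hsv[...,1]<40)&(hsv[...,2]>150)).astype(np.uint8); m[:155]=0;m[245:]=0;m[:,:286]=0;m[:,370:]=0
m=cv2.morphologyEx(m,cv2.MORPH_CLOSE,np.ones((15,15))); m=cv2.morphologyEx(m,cv2.MORPH_OPEN,cv2.getStructuringElement(2,(31,31)))
k=max(cv2.findContours(m,0,1)[0],key=cv2.contourArea)[:,0]; W=onplane(t,k,.172); print('disc',cv2.minEnclosingCircle(W[:,:2].astype(np.float32)))
print('hub',onplane(t,[c4(220,153)],.19))
A=np.array([.614,.1])
for nm,xy,z in(('peg',(288,201),.232),('tip',(255,342),.2),('block',(248,303),.192)):
    p=onplane(t,[c4(*xy)],z)[0,:2]; e=p-A; print(nm,p.round(4),np.hypot(*e).round(4),np.degrees(np.arctan2(e[1],e[0])).round(1))
s=S['scene']; cv2.imwrite('pics/c5.png',cv2.resize(s['color'][185:385,170:420],None,fx=3,fy=3,interpolation=cv2.INTER_CUBIC))
E
```

```text
tabtop from c3 [[ 0.4886 -0.289   0.16  ]
 [ 0.4844 -0.274   0.16  ]
 [ 0.4932 -0.3043  0.16  ]]
scene 48 [ 0.4904 -0.2903  0.1596]
top 38 [ 0.4893 -0.2888  0.1602]
disc ((0.6176280379295349, 0.10335606336593628), 0.09196477383375168)
hub [[0.61403828 0.09929225 0.19      ]]
peg [0.5643 0.044 ] 0.0748 -131.6
tip [0.4565 0.0679] 0.1607 -168.5
block [0.4893 0.0741] 0.1273 -168.3
```

View pics/c5.png

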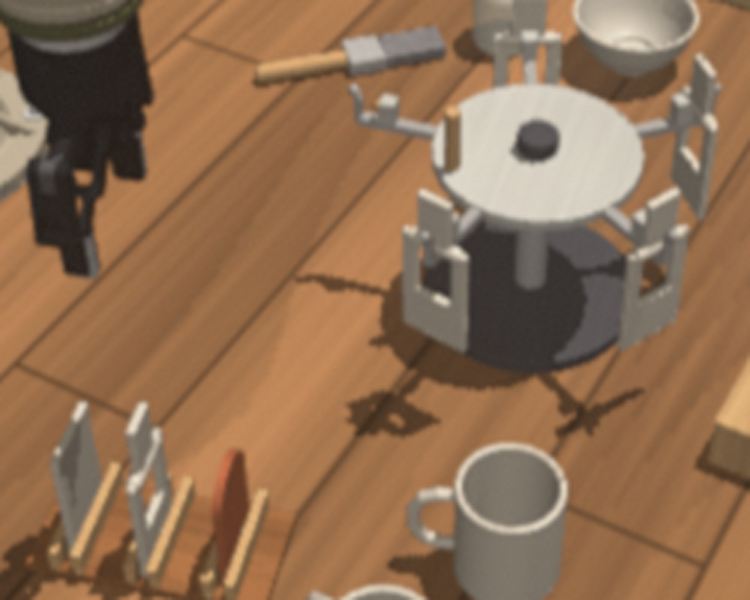

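Scene crop: hook tip at (354,90), arm facing the robot, eye tile at (145,490), and the fingers clear. Descending on the tab.

```bash

python3 -m inch '[{"translation":[-0.015,0.009,0.3],"roll":0,"jaw":-1},{"translation":[0,0,0.35],"roll":0,"jaw":-1},{"translation":[0,0,0.35],"roll":0,"jaw":-1},{"translation":[0,0,0.25],"roll":0,"jaw":-1},{"translation":[0,0,0.12],"roll":0,"jaw":-1},{"translation":[0,0,0.057],"roll":0,"jaw":-1},{"translation":[0,0,0],"roll":0,"jaw":-1}]'
python3 -m inch '[{"translation":[0,0,0],"roll":0,"jaw":1},{"translation":[0,0,0],"roll":0,"jaw":1},{"translation":[0,0,0],"roll":0,"jaw":1},{"translation":[0,0,0],"roll":0,"jaw":1},{"translation":[0,0,0],"roll":0,"jaw":1},{"translation":[0,0,0],"roll":0,"jaw":1},{"translation":[0,0,0],"roll":0,"jaw":1},{"translation":[0,0,0],"roll":0,"jaw":1}]'
```

```text
clock: 14.12
tcp_pos: [0.4897, -0.2905, 0.1186]
tool_rot: [3.103, 0.488, 0.001]
force: [0.2, 0.0, 1.1]
opening: 1.0
grip_force: 0.0
clock: 15.12
tcp_pos: [0.4895, -0.2901, 0.1184]
tool_rot: [3.103, 0.488, 0.001]
force: [-1.4, 1.0, 5.9]
opening: 0.338
grip_force: 59.0
```

```bash

python3 -m inch '[{"translation":[0,0,-0.05],"roll":0,"jaw":1},{"translation":[0,0,-0.15],"roll":0,"jaw":1},{"translation":[0,0,-0.25],"roll":0,"jaw":1},{"translation":[0,0,-0.3],"roll":0,"jaw":1},{"translation":[0,0,-0.2],"roll":0,"jaw":1},{"translation":[0,0,0],"roll":0,"jaw":1}]'
python3 -m inch '[{"translation":[0.02,-0.15,0],"roll":0,"jaw":1},{"translation":[0.05,-0.292,0],"roll":0,"jaw":1},{"translation":[0.05,-0.292,0],"roll":0,"jaw":1},{"translation":[0.05,-0.292,0],"roll":0,"jaw":1},{"translation":[0.05,-0.292,0],"roll":0,"jaw":1},{"translation":[0.05,-0.292,0],"roll":0,"jaw":1},{"translation":[0.05,-0.292,0],"roll":0,"jaw":1},{"translation":[0.05,-0.292,0],"roll":0,"jaw":1},{"translation":[0.03,-0.14,0],"roll":0,"jaw":1},{"translation":[0,0,0],"roll":0.102,"jaw":1}]' >/dev/null
python3 -m inch '[{"translation":[0,0,0],"roll":0,"jaw":1},{"translation":[0,0,0],"roll":0,"jaw":1}]' >/dev/null
python3 - <<'E'
from h import *
d(.4379,.0624,.2214,11.9)
for n in('scene','top'):
    s=snapshot(n); np.save(f'{n}2.npy',s,allow_pickle=True); 
    if n=='scene': cv2.imwrite('pics/c6.png',cv2.resize(s['color'][160:310,190:390],None,fx=4,fy=4,interpolation=cv2.INTER_CUBIC))
E
```

```text
clock: 15.88
tcp_pos: [0.4902, -0.291, 0.263]
tool_rot: [3.1, 0.487, 0.006]
force: [-0.4, -0.2, -2.4]
opening: 0.344
grip_force: 59.5
t 17.375 tcp [0.4387 0.0608 0.2595] yaw 11.8 F [ 0.31 -0.46 -2.08] op 0.34 MOVE [-0.002, -0.011, 0.254] -0.001
```

View pics/c6.png

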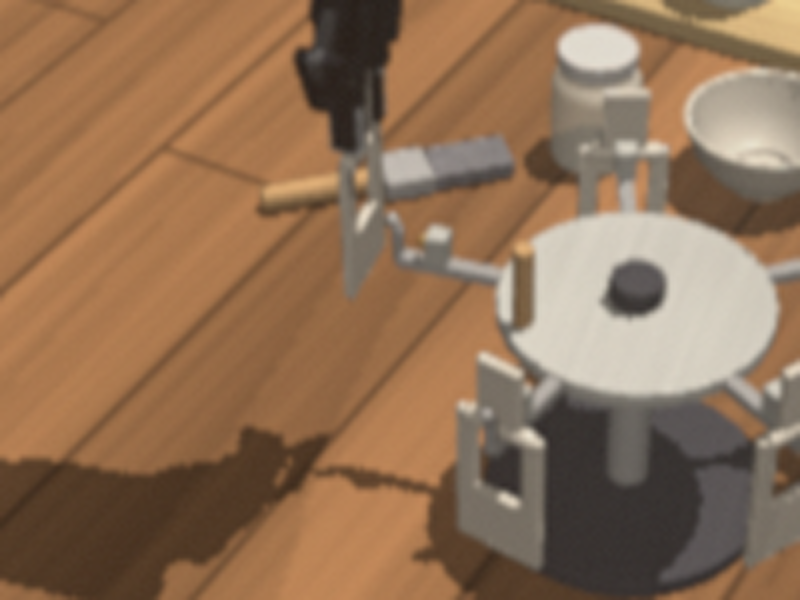

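Scene crop: tile is vertical in the fingers, bottom corner at (347,295), just outside the hook tip at (391,216). I'll measure the radial offset from depth.

```bash
python3 - <<'E'
from h import *
A=np.array([.614,.0995]); a=np.radians(191.8); e=np.array([np.cos(a),np.sin(a)]); n=np.array([-e[1],e[0]])
s=np.load('scene2.npy',allow_pickle=True).item(); t=np.load('top2.npy',allow_pickle=True).item()
c6=lambda x,y:(190+x/4,160+y/4)
h=lambda p:(round(float((p[:2]-A)@e)*1e3,1),round(float((p[:2]-A)@n)*1e3,1))
print('tip scene z.2',[h(p) for p in onplane(s,[c6(390,214)],.199)])
print('tcp',h(manip.get_state()['tcp_pos']))
for nm,S in(('scene',s),('top',t)):
    Q=cloud(S); rr=(Q[...,:2]-A)@e; ll=(Q[...,:2]-A)@n; z=Q[...,2]
    g=(rr>.165)&(rr<.2)&(abs(ll)<.035)&(z>.145)&(z<.26)
    x=rr[g]; print(nm,'tile n',g.sum(),'r pct',np.percentile(x*1e3,[5,25,50,75,95]).round(1),'lat',np.percentile(ll[g]*1e3,[2,50,98]).round(1),'z',np.percentile(z[g],[1,99]).round(3))
    for lo in(.145,.16,.175,.19,.21): 
        q=g&(z>lo)&(z<lo+.015); 
        if q.sum()>3: print('  z',lo,q.sum(),np.median(rr[q])*1e3)
    for lo,hi,z0 in((.12,.15,.184),(.152,.166,.19)):
        q=(rr>lo)&(rr<hi)&(abs(ll)<.015)&(z>z0)&(z<.205)
        if q.sum(): print('  hook part',q.sum(),np.percentile(rr[q]*1e3,[5,50,95]).round(1),np.median(ll[q])*1e3,np.percentile(z[q],95))
# two-view tip
print('tri tip',h(tri(s,c6(390,214),np.load('top1.npy',allow_pickle=True).item(),(250+255/2.8,140+342/2.8))),tri(s,c6(390,214),np.load('top1.npy',allow_pickle=True).item(),(250+255/2.8,140+342/2.8)))
E
```

```text
tip scene z.2 [(161.1, -1.4)]
tcp (179.3, 2.0)
scene tile n 324 r pct [174.2 175.6 176.7 178.4 181.7] lat [-28.5   9.2  33.6] z [0.154 0.259]
  z 0.145 21 176.54234725817741
  z 0.16 53 176.54408702319813
  z 0.175 41 176.31423115225326
  z 0.19 64 176.89535960523577
  z 0.21 42 177.05271460602248
  hook part 44 [123.3 131.2 140.6] 1.3625170633981138 0.19496527940856317
  hook part 16 [153.9 158.9 163.6] 0.6311097654607232 0.19982287383044942Traceback (most recent call last):
  File "<stdin>", line 11, in <module>
    return _quantile_unchecked(
        a, q, axis, out, overwrite_input, method, keepdims, weights)
    return _ureduce(a,
                    func=_quantile_ureduce_func,
    ...<5 lines>...
                    overwrite_input=overwrite_input,
                    method=method)
    r = func(a, **kwargs)
    result = _quantile(arr,
                       quantiles=q,
    ...<2 lines>...
                       out=out,
                       weights=wgt)
    slices_having_nans = np.isnan(arr[-1, ...])
                                  ~~~^^^^^^^^^
IndexError: index -1 is out of bounds for axis 0 with size 0
```

```bash

python3 -m inch '[{"translation":[0,-0.015,0.1],"roll":0,"jaw":1},{"translation":[0,0,0.1],"roll":0,"jaw":1},{"translation":[0,0,0.067],"roll":0,"jaw":1},{"translation":[0,0,0],"roll":0,"jaw":1},{"translation":[0.03,0,0],"roll":0,"jaw":1},{"translation":[0.03,0,0],"roll":0,"jaw":1},{"translation":[0.02,0,0],"roll":0,"jaw":1},{"translation":[0,0,0],"roll":0,"jaw":1}]' && python3 g.py && python3 -m inch '[{"translation":[0.03,0,0],"roll":0,"jaw":1},{"translation":[0.03,0,0],"roll":0,"jaw":1},{"translation":[0.03,0,0],"roll":0,"jaw":1},{"translation":[0.03,0,0],"roll":0,"jaw":1},{"translation":[0.015,0,0],"roll":0,"jaw":1},{"translation":[0,0,0],"roll":0,"jaw":1}]'
python3 - <<'E'
from h import *
A=np.array([.614,.0995]); a=np.radians(191.8); e=np.array([np.cos(a),np.sin(a)]); n=np.array([-e[1],e[0]])
s=manip.get_state(); p=s['tcp_pos'][:2]-A; print('tcp r,l',p@e,p@n,s['tcp_pos'][2]); c=snapshot('scene')
cv2.imwrite('pics/c7.png',cv2.resize(c['color'][170:290,210:370],None,fx=5,fy=5,interpolation=cv2.INTER_CUBIC))
E
```

```text
clock: 18.48
tcp_pos: [0.4505, 0.0661, 0.2203]
tool_rot: [-3.125, -0.321, -0.0]
force: [1.0, -0.2, -1.6]
opening: 0.338
grip_force: 59.5
1.05 [0.4505 0.0661 0.2203] -167.89
clock: 19.23
tcp_pos: [0.4702, 0.0702, 0.2202]
tool_rot: [-3.125, -0.321, 0.0]
force: [-0.5, 0.8, -1.8]
opening: 0.341
grip_force: 59.5
tcp r,l 0.146780975240939 -0.000733092264290658 0.22016020246495688
```

View pics/c7.png

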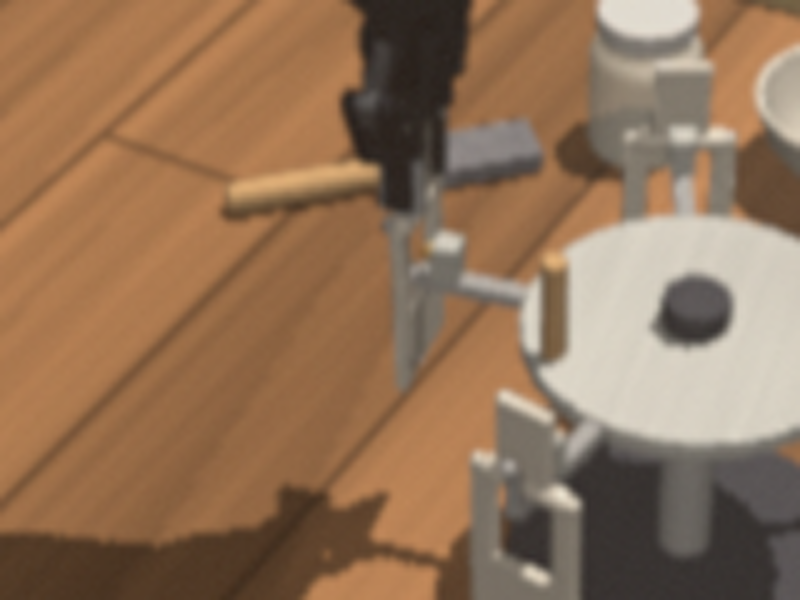

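Crop: tile is threaded on the hook, with the block at (447,262) on the inner side of the bar and no contact force. Pressing down in guarded steps.

```bash
cat > gz.py <<'E'
import sys
from h import *
s=manip.get_state(); f=np.array(s['force']); print(np.round(f,1),np.round(s['tcp_pos'],4),flush=True)
sys.exit(int(f[2]>16 or np.hypot(*f[:2])>10))
E
python3 -m inch '[{"translation":[0,0,0.04],"roll":0,"jaw":1},{"translation":[0,0,0.04],"roll":0,"jaw":1},{"translation":[0,0,0.03],"roll":0,"jaw":1},{"translation":[0,0,0],"roll":0,"jaw":1}]' >/dev/null && python3 gz.py && \
python3 -m inch '[{"translation":[0,0,0.013],"roll":0,"jaw":1},{"translation":[0,0,0.013],"roll":0,"jaw":1}]' >/dev/null && python3 gz.py && \
python3 -m inch '[{"translation":[0,0,0.013],"roll":0,"jaw":1},{"translation":[0,0,0.013],"roll":0,"jaw":1}]' >/dev/null && python3 gz.py && \
python3 -m inch '[{"translation":[0,0,0.013],"roll":0,"jaw":1},{"translation":[0,0,0.013],"roll":0,"jaw":1}]' >/dev/null && python3 gz.py && \
python3 -m inch '[{"translation":[0,0,0.013],"roll":0,"jaw":1},{"translation":[0,0,0.013],"roll":0,"jaw":1}]' >/dev/null && python3 gz.py && \
python3 -m inch '[{"translation":[0,0,0.013],"roll":0,"jaw":1},{"translation":[0,0,0.013],"roll":0,"jaw":1}]' >/dev/null && python3 gz.py
```

```text
[ 0.1  0.6 -2. ] [0.4697 0.07   0.2032]
[-0.1 -0.3 -1.3] [0.4702 0.0702 0.1999]
[-0.5  0.8  1. ] [0.4701 0.0701 0.1959]
[-2.1  0.1  1.7] [0.4701 0.0701 0.1921]
[-2.1 -0.7  4.2] [0.47   0.0701 0.1882]
[-5.1 -1.7  6.3] [0.47   0.0701 0.1844]
```

```bash

python3 -m inch '[{"translation":[0,0,0.013],"roll":0,"jaw":1},{"translation":[0,0,0.013],"roll":0,"jaw":1}]' >/dev/null && python3 gz.py && \
python3 -m inch '[{"translation":[0,0,0.013],"roll":0,"jaw":1}]' >/dev/null && python3 gz.py && \
python3 -m inch '[{"translation":[0,0,0.013],"roll":0,"jaw":1}]' >/dev/null && python3 gz.py && \
python3 -m inch '[{"translation":[0,0,0.013],"roll":0,"jaw":1}]' >/dev/null && python3 gz.py && \
python3 -m inch '[{"translation":[0,0,0.013],"roll":0,"jaw":1}]' >/dev/null && python3 gz.py && \
python3 -m inch '[{"translation":[0,0,0.013],"roll":0,"jaw":1}]' >/dev/null && python3 gz.py && \
python3 -m inch '[{"translation":[0,0,0.013],"roll":0,"jaw":1}]' >/dev/null && python3 gz.py && \
python3 -m inch '[{"translation":[0,0,0.013],"roll":0,"jaw":1}]' >/dev/null && python3 gz.py
```

```text
[-6.  -2.1  8.9] [0.4698 0.0701 0.1805]
[-8.6 -2.2  9.3] [0.4695 0.07   0.1786]
[-7.7 -1.5 10.1] [0.4695 0.07   0.1767]
[-8.1 -1.6 11.5] [0.4695 0.07   0.1748]
[-4.4 -0.8  5.2] [0.47   0.0701 0.1727]
[-4.4 -1.1  6.6] [0.4699 0.0701 0.1706]
[-4.3 -0.6  7.2] [0.47   0.07   0.1687]
[-5.2 -1.3  8.6] [0.47   0.0701 0.1669]
```

Force fell from 11.5 to 5.2 N, so it snapped past the ball, and after that it rises only with the arm's spring. I'll relax the arm before releasing.

```bash

python3 -m inch '[{"translation":[0,0,-0.03],"roll":0,"jaw":1},{"translation":[0,0,-0.03],"roll":0,"jaw":1},{"translation":[0,0,-0.03],"roll":0,"jaw":1},{"translation":[0,0,-0.01],"roll":0,"jaw":1},{"translation":[0,0,0],"roll":0,"jaw":1}]' >/dev/null ; python3 gz.py; python3 -m inch '[{"translation":[0,0,-0.02],"roll":0,"jaw":1},{"translation":[0,0,0],"roll":0,"jaw":1}]' >/dev/null ; python3 gz.py
python3 - <<'E'
from h import *
c=snapshot('scene')
cv2.imwrite('pics/c8.png',cv2.resize(c['color'][170:290,210:370],None,fx=5,fy=5,interpolation=cv2.INTER_CUBIC))
E
```

```text
[-2.2 -1.4 -0.6] [0.47   0.0701 0.1814]
[-1.8 -0.3 -1. ] [0.4698 0.0701 0.1845]
```

View pics/c8.png

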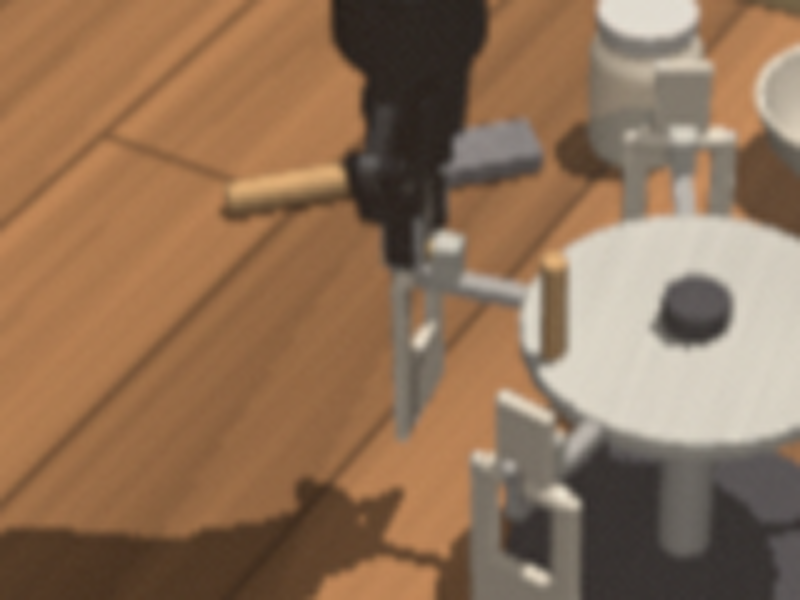

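Crop: tile hangs low on the hook with the bar beside the block (447,255) and the turret unmoved. Releasing and retreating upward.

```bash

python3 -m inch '[{"translation":[0,0,0],"roll":0,"jaw":-1},{"translation":[0,0,0],"roll":0,"jaw":-1},{"translation":[0,0,0],"roll":0,"jaw":-1},{"translation":[0,0,0],"roll":0,"jaw":-1},{"translation":[0,0,0],"roll":0,"jaw":-1},{"translation":[0,0,0],"roll":0,"jaw":-1},{"translation":[0,0,-0.1],"roll":0,"jaw":-1},{"translation":[0,0,-0.3],"roll":0,"jaw":-1},{"translation":[0,0,-0.4],"roll":0,"jaw":-1},{"translation":[0,0,-0.2],"roll":0,"jaw":-1}]' 
python3 -m inch '[{"translation":[0,0.3,0],"roll":0,"jaw":-1},{"translation":[0,0.4,0],"roll":0,"jaw":-1},{"translation":[0,0.4,0],"roll":0,"jaw":-1},{"translation":[0,0.4,0],"roll":0,"jaw":-1},{"translation":[0,0.3,0],"roll":0,"jaw":-1},{"translation":[0,0,0],"roll":0,"jaw":-1},{"translation":[0,0,0],"roll":0,"jaw":-1}]' 
python3 - <<'E'
from h import *
S={n:snapshot(n) for n in('scene','top')}
a=cv2.resize(S['scene']['color'][180:330,260:420],None,fx=2.5,fy=2.5,interpolation=cv2.INTER_CUBIC)
b=cv2.resize(S['top']['color'][140:290,260:420],None,fx=2.5,fy=2.5,interpolation=cv2.INTER_CUBIC)
cv2.imwrite('pics/c9.png',np.hstack([a,b]))
A=np.array([.614,.0995])
for n in S:
    for k,s in(('now',S[n]),('home',np.load(f'{n}1.npy',allow_pickle=True).item())):
        P=cloud(s); hsv=cv2.cvtColor(s['color'],cv2.COLOR_BGR2HSV); r=np.hypot(P[...,0]-A[0],P[...,1]-A[1])
        g=(hsv[...,1]>90)&(P[...,2]>.195)&(P[...,2]<.24)&(r<.1); v,u=np.nonzero(g); print(n,k,'peg px',len(u),u.mean().round(2),v.mean().round(2))
    P=cloud(S[n]); a=np.radians(191.8); e=np.array([np.cos(a),np.sin(a)]); q=P[...,:2]-A; rr=q@e; ll=q@np.array([-e[1],e[0]])
    g=(abs(rr-.147)<.012)&(abs(ll)<.013)&(P[...,2]>.205)&(P[...,2]<.25); print('tab',g.sum(),np.median(rr[g]),np.median(ll[g]),'top z',np.percentile(P[...,2][g],[50,90,98]).round(4))
E
```

```text
clock: 24.32
tcp_pos: [0.4707, 0.0706, 0.3392]
tool_rot: [3.125, 0.322, 0.008]
force: [1.3, -0.5, -1.1]
opening: 1.003
grip_force: 0.0
clock: 25.2
tcp_pos: [0.5251, -0.1934, 0.3354]
tool_rot: [-3.124, -0.322, -0.001]
force: [-0.4, 0.2, -0.3]
opening: 0.998
grip_force: 0.0
scene now peg px 64 320.33 226.95
scene home peg px 63 320.29 226.9
tab 41 0.1445459818487716 0.0010278271708718473 top z [0.2193 0.2252 0.2266]
top now peg px 31 352.26 214.35
top home peg px 31 352.19 214.19
tab 51 0.14799270020938765 0.00038907127273618325 top z [0.2212 0.2254 0.2277]
```

View pics/c9.png

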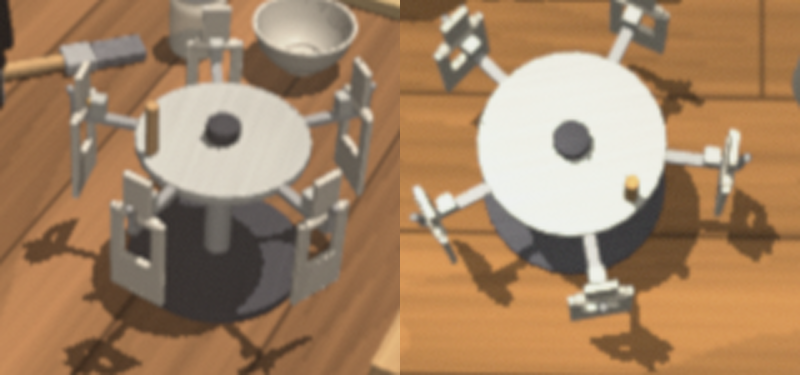

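Tile hangs at (80,130)/(600,298) with its top at about 226 mm like its neighbours, and the peg is unmoved, so the turret is still home. Handing in.

```bash
python3 -c "
from rig import manip
print(manip.sign_off())"
```

```text
the job is handed in; nothing more can be done
None
```

I pushed the turret home against its stop, snapped the eye tile under the catch of the empty hook, let go and handed the job in at about 25 s; the highest force I read on the turret or the tile was about 14 N.

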